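# Load the bowl cutter, lock its lid, set the chopping speed and start it

## Robot

A 7-joint arm with a two-finger parallel gripper is mounted at the origin on a cart in front of the work surface, level with it; the furniture and walls round the work are solid. World frame = base frame: x ahead of the robot, y to its left, z up, the work surface at z = 0. Lengths are in m, angles in rad, forces in N, time in s.
With the tool pointing down it reaches from about 0.4 to 0.85 m from the base axis. Payload 4.5 kg.
Tool frame: the origin (TCP) lies midway between the tips of the shut fingers; the grasp point (between the pads) lies 19 mm behind it; z points along the fingers, y is the line along which they close (so a half turn about z gives the same grasp; the last joint's range is limited). The gripper opens to 88 mm and grips with 3 to 60 N. Pads are 18 mm wide; open, the fingers measure 123 mm over their backs; the gripper's body (75 mm by 187 mm) begins 45 mm behind the grasp point.
Start: joints at [-1.281, 0.689, -0.195, 1.565, 0.157, 0.902, -0.215], TCP at [0.158, 0.605, 0.239] pointing down, gripper open.
Joint ranges: [-3.01, 3.01], [-0.46, 2.08], [-1.47, 1.51], [0.13, 2.56], [-1, 4.14], [0.04, 2.09], [-2.66, 2.66]. Speed limits (rad/s): [2.57, 2.57, 3.14, 3.14, 3.14, 3.14, 3.14].

## Interface

Orientations are given as a unit quaternion [x, y, z, w].
In Python, from plant import r gives the robot as it stands. The module is installed in compiled form; this text tells all that it offers.
- The arm moves only by the tool step_arm, never from a script. Its argument "series" is a list of rows, each a list of 7 numbers: the shift along the world's x, y, z in mm, then the turn, a rotation vector about the world's x, y, z in rad, then the closure, from 0 (fully open) to 1 (shut). A call has 1 to 20 rows; each row shifts and turns the commanded pose from where the row before left it; what a row does not reach is not made up. A row lasts 1/10 s, in which the tool goes at most 50 mm and 8.59 degrees, less where a joint would pass 70% of its speed; a pose out of reach is approached as far as the arm can. A call is refused whole if a number of a shift passes 50 or a number of a turn 0.15, either way. A call with a gripper value outside its range is refused whole. The fingers move at their own pace and stop on an object; "force" is the grip in N (left out, the last holds). Time passes only in rows, so rows that do not move let the fingers close. It gives the time, the measured TCP pose, the force, the opening and the grip force at its end, in the units of the state.
- r.get_state(): the state, without advancing time (a new reading comes with each control period).
- r.snapshot(name): name is "scene" or "top"; returns (picture, depth): 384x512x3 uint8, blue, green, red; 384x512 float32, m along the optical axis (not along the pixel's ray), 0 where there is no reading.
- r.get_calibration(name): a dict with "intrinsics" (3x3 intrinsics, pixels), "pose" (4x4, takes a point from camera to world coordinates). Camera axes: x right, y up, looking along -z (the intrinsics and any distortion apply to the point x, -y, -z); pixel columns grow to the right and rows downward; lengths in m; the calibration is good to about 2 mm. A picture is of the moment at which its call begins. get_calibration takes no time and is no camera call.
- r.finish_job(): hands the job in; it is judged then, once.
The state is a dict: "clock": time; "q": joint angles; "qd": joint speeds; "joint_torque": joint torques, N m; "tool_pos": TCP position; "eef_rot": TCP orientation; "contact_force": force on the tool from outside, world axes, zero at the start; "moment": the same for the moment, N m; "opening": opening from 0.0 (shut) to 1.0 (fully open); "finger_force": force on a finger pad.
Only numpy, scipy, OpenCV 4.12 (cv2) and the standard library are available. Lean on these libraries where they do the work, as an engineer would, in place of code of your own. Each camera call takes 0.05 s, during which the arm holds its last target. There are 200 camera calls.

## Task

Get the bowl cutter chopping tomatoes for the sauce: lift off the loose lid and lay it down flat on the worktop, put every tomato standing in front of the cutter or to its left into the bowl (not the lemon, and not the tomatoes at the back of the worktop), set the lid back on, turn it while pressing down until its three tabs drop through the notches of the collar, and then turn it clockwise to its stop so that it is locked. Turn the speed dial until its pointer stands on the long bar of the scale and, only when all of that is done, press the start button. Leave the lemon and the cup of olives where they are.

Things in the scene. Friction and masses are not known exactly. Their poses are not given: they have to be found in the camera images.
- cutter: bowl cutter (food processor) fixed to the worktop: a steel bowl and, to its right (-y of its own axes), an aluminium motor tower. Origin on the bowl's axis at worktop level, z up, x away from the robot. Tower: 150 mm (x), from y = -135 to -320 mm, top at z = 165 mm. Its base plate under the bowl is 215 mm (x) wide and reaches to y = 118 mm
- bowl_floor (a point): centre of the bowl's inner floor, 56 mm above the worktop. Inside radius 95 mm here, 99 mm at the rim, which is 105 mm higher. At its middle stands a fixed blade hub (radius 13 mm, 41 mm high) with a flat two-armed blade 5 to 8 mm above the floor, reaching to radius 80 mm
- bowl_rim (a point): centre of the bowl's mouth at the rim, 161 mm above the worktop, where the lid's underside comes to lie. A black locking collar (outside radius 128 mm) round it overhangs inwards to radius 109 mm, from 9 to 15 mm above the rim. Tabs pass down through its three notches, 29 degrees wide and 120 degrees apart; below, the lid turns only clockwise (from above), 50 degrees to a stop: locked
- lid: round lid, pale translucent with grey rim, at the start resting unlocked on top of the collar: plate radius 104.5 mm, 6 mm thick, three equal tabs 120 degrees apart, 44 mm wide, reaching to radius 117 mm; about 0.45 kg. Origin at the centre of its underside, z up, one tab along x. It fits in any of its three positions; the tabs drop 15 mm through the notches when within about 3 degrees and 3 mm
- lid_handle (a point): middle of the lid's bar handle, 30 mm above the lid's underside, axes as the lid's; the bar is 96 mm long along x, 24 mm wide, and reaches from 6 to 48 mm above the underside
- lid_tab (a point): point on the lid's tab that has a white line (along its x): 110 mm from its centre along its x, 3 mm above its underside
- notch0 (a point): middle of the collar's notch at 180 degrees about the cutter's z: 110 mm from the bowl's axis, 3 mm above the rim
- notch1 (a point): middle of the collar's notch at 300 degrees about the cutter's z: 110 mm from the bowl's axis, 3 mm above the rim
- notch2 (a point): middle of the collar's notch at 60 degrees about the cutter's z: 110 mm from the bowl's axis, 3 mm above the rim
- lock0 (a point): where a tab's middle lies when fully locked after dropping in at notch0 (50 degrees clockwise of it), 110 mm from the bowl's axis, 3 mm above the rim; a thin white line on the black collar shows it
- lock1 (a point): where a tab's middle lies when fully locked after dropping in at notch1 (50 degrees clockwise of it), 110 mm from the bowl's axis, 3 mm above the rim; a thin white line on the black collar shows it
- lock2 (a point): where a tab's middle lies when fully locked after dropping in at notch2 (50 degrees clockwise of it), 110 mm from the bowl's axis, 3 mm above the rim; a thin white line on the black collar shows it
- speed_dial (a joint): angle of the speed dial on the tower's top (rad): 0 at the first tick (pointer at 135 degrees about z from the cutter's x axis, towards the robot and left), growing clockwise seen from above to 4.71 at the last of ten white ticks 30 degrees apart; the seventh, at 3.14 rad, is a long broad bar: the chopping speed. Turns with light friction and stays put
- dial_grip (a point): middle of the dial's grip bar on the dial's axis, 30 mm above the tower's top; the bar is 54 mm long, 16 mm wide and reaches from 11 to 40 mm above the tower's top; a white line on one half points at the scale; this frame's x axis is the pointer's direction
- start_button (a joint): sprung start button on the tower's top (m): 0 at rest, 0.006 fully pressed; fully down takes 5 N
- start_button_top (a point): centre of the start button's round top, 36 mm across, 18 mm above the tower's top, 90 mm to the right of the dial
- tomato_1_mid (a point): whole ripe tomato, 68 x 69 x 71 mm high, 150 g, standing on the worktop in front of the cutter or to its left; this point is its middle, 35 mm above its underside (absent in some starts: then None)
- tomato_2_mid (a point): whole ripe tomato, 68 x 69 x 71 mm high, 150 g, standing on the worktop in front of the cutter or to its left; this point is its middle, 35 mm above its underside (absent in some starts: then None)
- tomato_3_mid (a point): whole ripe tomato, 68 x 69 x 71 mm high, 150 g, standing on the worktop in front of the cutter or to its left; this point is its middle, 35 mm above its underside (absent in some starts: then None)
- tomato_4_mid (a point): whole ripe tomato, 68 x 69 x 71 mm high, 150 g, standing on the worktop in front of the cutter or to its left; this point is its middle, 35 mm above its underside (absent in some starts: then None)
- lemon: yellow lemon, 72 x 57 x 58 mm, on the worktop in front of the motor tower, a bystander that stays out; origin at its underside
- olive_cup: clear cup of black olives, 79 mm across, 68 mm high, left of the bowl, a bystander; origin at its underside

How it is judged:
By the outcome, as a careful person would: the job done as asked, in the order asked, and still so for the second after the job is handed in, with the robot touching nothing.
Of tomato_1, tomato_2, tomato_3, tomato_4 only 2 to 4 are there at a start; the rules pass over those that are not, and their reading is None.
At some moment in a run one of tomato_1, tomato_2, tomato_3, tomato_4 may be knocked a few centimetres aside while the robot is not near it.
It also fails if it takes over 210 s, if anything falls off the work surface, if the arm or the gripper's body presses on something with over 40 N, if the wrist force passes 120 N, or if a joint passes its speed limit or range.

## Working session

There is one attempt and no reset: what is moved stays moved. The work goes in short steps, Python scripts to look and compute and a tool call to move; the robot and the scene stay as the last step left them, time stands still between calls to the robot, and variables do not carry over. Pictures are saved under pics/ and viewed, at most 14 in all, crops included, and the job is handed in when it is done.

Besides the shell and the picture viewer there is one more tool, called after "Call:" by a JSON object that holds its "op" and its "data". step_arm: Moves the arm, as the interface text tells. Its arguments: {"type":"object","properties":{"series":{"type":"array"},"force":{"type":"number"}},"required":["series"]}

```bash
mkdir -p pics; cat > h.py <<'E'
import numpy as np, cv2
from plant import r
def snap(n,f=None):
    im,d=r.snapshot(n)
    im=np.ascontiguousarray(im)
    if f: cv2.imwrite('pics/'+f,im)
    return im,d
def px2plane(n,uv,z):
    c=r.get_calibration(n);K=np.array(c['intrinsics']);P=np.array(c['pose'])
    uv=np.atleast_2d(np.array(uv,float))
    v=np.c_[uv,np.ones(len(uv))]@np.linalg.inv(K).T
    v=v*[1,-1,-1]@P[:3,:3].T
    o=P[:3,3]; z=np.broadcast_to(z,len(uv))
    return o+v*((z-o[2])/v[:,2])[:,None]
def cloud(n,d):
    c=r.get_calibration(n);K=np.array(c['intrinsics']);P=np.array(c['pose'])
    h,w=d.shape;u,v=np.meshgrid(np.arange(w),np.arange(h))
    p=np.stack([u,v,np.ones_like(u)],-1)@np.linalg.inv(K).T*d[...,None]
    return p*[1,-1,-1]@P[:3,:3].T+P[:3,3]
E
python3 - <<'E'
from h import *
for n in('scene','top'):
    im,d=snap(n,n+'0.png'); c=r.get_calibration(n); print(n,c)
    np.save(n+'0.npy',d)
s=r.get_state();print(s)
E
```

```text
scene {'intrinsics': array([[429.39608636,   0.        , 248.39183553],
       [  0.        , 429.39608636, 192.11540431],
       [  0.        ,   0.        ,   1.        ]]), 'pose': array([[ 0.85776595,  0.21331936, -0.46768838, -0.02772302],
       [-0.51376882,  0.38534576, -0.76651826, -0.87989228],
       [ 0.01670855,  0.89777697,  0.44013331,  0.72796058],
       [ 0.        ,  0.        ,  0.        ,  1.        ]])}
top {'intrinsics': array([[405.25386122,   0.        , 256.08149874],
       [  0.        , 405.25386122, 189.61758745],
       [  0.        ,   0.        ,   1.        ]]), 'pose': array([[-0.02301334,  0.98970031, -0.14129288,  0.40692011],
       [-0.99973392, -0.02255989,  0.00481051,  0.13118   ],
       [ 0.00157341,  0.14136599,  0.98995615,  1.32979291],
       [ 0.        ,  0.        ,  0.        ,  1.        ]])}
{'clock': 0.1, 'q': array([-1.28122957,  0.68989727, -0.19450778,  1.56620763,  0.15729564,
        0.90247869, -0.21510941]), 'qd': array([-2.14466490e-04, -1.60608577e-03, -4.32324692e-04, -1.85777057e-03,
        1.34627718e-03, -5.61310160e-05,  7.16454403e-04]), 'joint_torque': array([-3.13419943e-03, -5.28502500e+01, -1.27139971e+00, -1.53838187e+01,
       -5.25350519e-02,  2.03994918e-03,  4.03961144e-05]), 'tool_pos': array([0.1580247 , 0.60412889, 0.23800031]), 'eef_rot': array([ 1.27509899e-01,  9.91836975e-01, -7.99784606e-04, -4.36539214e-05]), 'contact_force': array([-0.27128657, -0.3165669 ,  0.16211137]), 'moment': array([ 0.02229057, -0.02263451, -0.01290226]), 'finger_force': 0.0, 'opening': 0.9981796027210091}
```

View pics/top0.png

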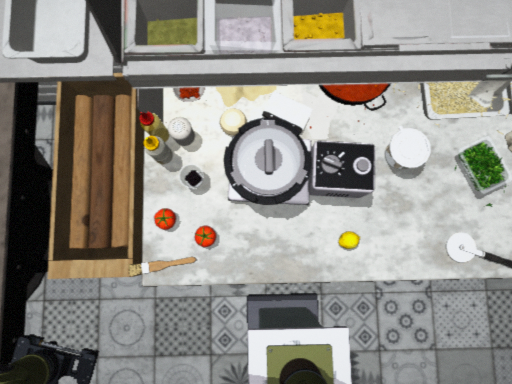

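View pics/scene0.png

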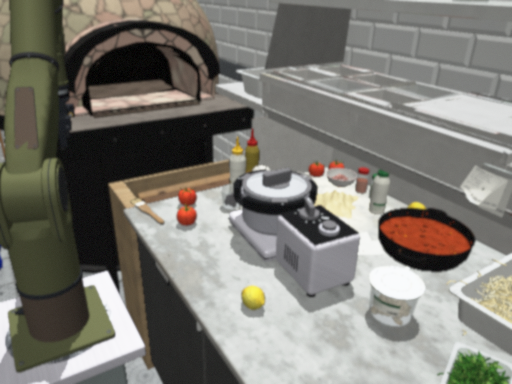

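Top view: tomatoes at (165,219) and (205,237), olive cup (193,178), lemon (349,240), lid handle around (268,155), dial (333,163), button (362,165). Next I'll measure them and enlarge the cutter.

```bash
python3 - <<'E'
from h import *
im=cv2.imread('pics/top0.png');d=np.load('top0.npy');C=cloud('top',d)
hsv=cv2.cvtColor(im,cv2.COLOR_BGR2HSV)
H,S,V=cv2.split(hsv)
red=(((H<8)|(H>172))&(S>150)&(V>80)).astype(np.uint8)
n,l,st,ce=cv2.connectedComponentsWithStats(red)
for i in range(1,n):
    if st[i,4]>40:
        P=C[l==i]; print('red',ce[i].round(1),st[i,4],px2plane('top',ce[i],0.04)[0].round(3),'zmax',np.percentile(P[:,2],98).round(3))
yel=((H>20)&(H<35)&(S>150)&(V>100)).astype(np.uint8)
n,l,st,ce=cv2.connectedComponentsWithStats(yel)
for i in range(1,n):
    if st[i,4]>40: print('yel',ce[i].round(1),st[i,4],px2plane('top',ce[i],0.03)[0].round(3))
# tower top
m=(abs(C[...,2]-0.167)<0.006);m[:, :308]=0;m[:,380:]=0;m[:135]=0;m[205:]=0
mm=m.astype(np.uint8);rect=cv2.minAreaRect(C[m][:,:2].astype(np.float32));print('tower',m.sum(),rect)
# handle top
m=(C[...,2]>0.205)&(C[...,2]<0.24);m[:,:230]=0;m[:,310:]=0;m[:120]=0;m[200:]=0
print('handle',m.sum(),np.median(C[m][:,2]),cv2.minAreaRect(C[m][:,:2].astype(np.float32)),C[m].mean(0))
# lid plate
m=(abs(C[...,2]-0.182)<0.004);m[:,:215]=0;m[:,315:]=0;m[:110]=0;m[210:]=0
print('lid',m.sum(),cv2.minEnclosingCircle(C[m][:,:2].astype(np.float32)))
cv2.imwrite('pics/c0.png',cv2.resize(im[105:210,215:385],None,fx=4.7,fy=4.7,interpolation=cv2.INTER_CUBIC))
E
```

```text
red [356.1  90.9] 593 [ 0.916 -0.216  0.04 ] zmax 0.077
red [188.9  92.2] 143 [0.924 0.341 0.04 ] zmax 0.048
red [146.2 118.4] 133 [0.836 0.482 0.04 ] zmax 0.215
red [167.1 219.8] 168 [0.5  0.41 0.04] zmax 0.059
red [208.8 236.8] 141 [0.444 0.278 0.04 ] zmax 0.059
yel [318.8  26. ] 1212 [ 1.156 -0.104  0.03 ]
yel [150.9 142.7] 174 [0.756 0.468 0.03 ]
yel [348.6 239.9] 266 [ 0.424 -0.166  0.03 ]
tower 2065 ((0.6407281160354614, -0.12530484795570374), (0.19441528618335724, 0.1417931765317917), 86.30431365966797)
handle 299 0.22270951350020063 ((0.661102831363678, 0.08737239986658096), (0.022782059386372566, 0.09619180113077164), 88.54056549072266) [0.65818022 0.08781453 0.22242813]
lid 3614 ((0.657255232334137, 0.09009763598442078), 0.12760573625564575)
```

View pics/c0.png

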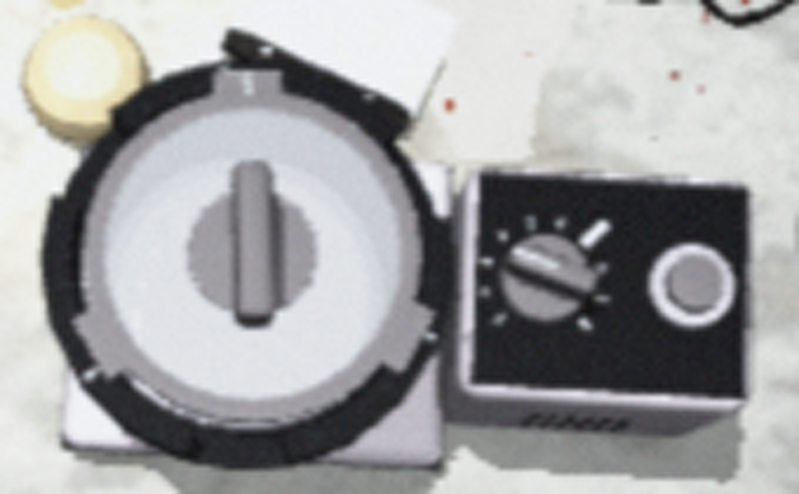

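The enlarged crop shows the lid's lined tab pointing away from the robot (about crop (248,85)). A collar notch is at the front (~(237,440)), and the lock lines are at (90,375), (430,338) and (262,45). The dial pointer is near the third tick and the long bar is at (597,235).

```bash
python3 - <<'E'
from h import *
f=lambda x,y:(215+(x+.5)/4.7-.5,105+(y+.5)/4.7-.5)
q=lambda l,z:px2plane('top',[f(*p) for p in l],z)[:,:2].round(4)
t=q([(470,175),(748,187),(745,400),(466,387)],.165);print('tower',t,t.mean(0),np.degrees(np.arctan2(*(t[1]-t[0])[::1])))
print('dial',q([(548,276)],.172),'button',q([(692,278)],.183))
print('locks',q([(90,375),(430,338),(262,45)],.176))
print('lid tab line',q([(249,88)],.182), 'notch edges',q([(190,440),(285,440)],.176))
print('bar',q([(505,258),(590,292)],.2))
print('front edge',px2plane('top',[(160,284),(300,281),(400,279)],0).round(3), 'edge right of wood',px2plane('top',[(146,230)],0).round(3))
im=cv2.imread('pics/top0.png');d=np.load('top0.npy');C=cloud('top',d)
# collar outer circle: dark pixels
m=(im.max(2)<60)&(C[...,2]>.15)&(C[...,2]<.185);m[:,:215]=0;m[:,312:]=0;m[:125]=0;m[210:]=0
uv=np.argwhere(m)[:,::-1];P=px2plane('top',uv,.176)[:,:2]
print(cv2.minEnclosingCircle(P.astype(np.float32)))
# inner/outer radius robust: lstsq on hull
h=cv2.convexHull(P.astype(np.float32))[:,0];A=np.c_[2*h,np.ones(len(h))];s=np.linalg.lstsq(A,(h**2).sum(1),rcond=None)[0];print(s[:2],np.sqrt(s[2]+s[0]**2+s[1]**2))
for c in([167.1,219.8],[208.8,236.8]):
  u,v=map(int,c); w=C[v-16:v+16,u-16:u+16].reshape(-1,3);w=w[w[:,2]>.03];print(w[:,:2].min(0),w[:,:2].max(0),w[:,2].max(), (w[:,:2].min(0)+w[:,:2].max(0))/2)
E
```

```text
tower [[ 0.7117 -0.0506]
 [ 0.7001 -0.2248]
 [ 0.5651 -0.2143]
 [ 0.5772 -0.0423]] [ 0.638525 -0.133   ] -176.19029122373007
dial [[ 0.6445 -0.0951]] button [[ 0.639  -0.1813]]
locks [[ 0.5883  0.1895]
 [ 0.6065 -0.0198]
 [ 0.7957  0.0782]]
lid tab line [[0.7661 0.0874]] notch edges [[0.5467 0.1292]
 [0.5454 0.0712]]
bar [[ 0.6505 -0.0641]
 [ 0.6284 -0.1145]]
front edge [[ 0.298  0.44   0.   ]
 [ 0.297 -0.009  0.   ]
 [ 0.296 -0.331  0.   ]] edge right of wood [[0.472 0.487 0.   ]]
((0.655828058719635, 0.08785205334424973), 0.1289582997560501)
[0.65583759 0.08925558] 0.12615876900695944
[0.40692011 0.13118   ] [0.53851914 0.45260565] 1.329792914444306 [0.47271962 0.29189283]
[0.40692011 0.13118   ] [0.48158219 0.3221641 ] 1.329792914444306 [0.44425115 0.22667205]
```

Call:
{"op": "step_arm", "data": {"series": [[10,-10,10,0,0,0.02,0],[30,-30,5,0,0,0.02,0],[32,-34,4,0,0,0.02,0],[32,-34,4,0,0,0.02,0],[32,-34,4,0,0,0.02,0],[32,-34,4,0,0,0.02,0],[32,-34,4,0,0,0.02,0],[32,-34,4,0,0,0.02,0],[32,-34,4,0,0,0.02,0],[32,-34,4,0,0,0.02,0],[32,-34,4,0,0,0.02,0],[32,-34,4,0,0,0.01,0],[32,-34,4,0,0,0,0],[32,-34,0,0,0,0,0],[32,-34,0,0,0,0,0],[32,-30,0,0,0,0,0],[10,-8,0,0,0,0,0],[0,0,0,0,0,0,0]], "force": 40}}

```text
clock: 1.9
tool_pos: [0.6572, 0.0816, 0.2966]
eef_rot: [0.015, 1.0, -0.001, -0.0]
contact_force: [0.0, 0.6, -0.3]
opening: 1.002
finger_force: 0.0
```

Call:
{"op": "step_arm", "data": {"series": [[0,3,-20,0,0,0,0],[1,3,-25,0,0,0,0],[0,1,-25,0,0,0,0],[0,0,-20,0,0,0,0],[0,0,-10,0,0,0,0],[0,0,-6,0,0,0,0],[0,0,0,0,0,0,0],[0,0,0,0,0,0,0.9],[0,0,0,0,0,0,0.9],[0,0,0,0,0,0,0.9],[0,0,0,0,0,0,0.9],[0,0,0,0,0,0,0.9],[0,0,0,0,0,0,0.9]], "force": 40}}

```text
clock: 3.2
tool_pos: [0.6571, 0.0917, 0.1918]
eef_rot: [0.013, 1.0, 0.0, 0.0]
contact_force: [0.4, -0.8, 0.4]
opening: 0.479
finger_force: 0.0
```

```bash
python3 - <<'E'
from h import *
s=r.get_state();print(s['q'].round(2),s['contact_force'],s['moment'],s['tool_pos'])
E
```

```text
[-0.07  0.8  -0.27  1.48  0.25  0.89  1.12] [ 0.41678808 -0.75586525  0.35848922] [ 0.01551322 -0.01904017 -0.02316453] [0.65714735 0.09166234 0.19181948]
```

Call:
{"op": "step_arm", "data": {"series": [[0,0,0,0,0,0,0.9],[0,0,0,0,0,0,0.9],[0,0,0,0,0,0,0.9],[0,0,0,0,0,0,0.9],[0,0,0,0,0,0,0.9],[0,0,0,0,0,0,0.9]], "force": 40}}

```text
clock: 3.8
tool_pos: [0.6572, 0.0911, 0.1917]
eef_rot: [0.013, 1.0, -0.0, 0.0]
contact_force: [-0.2, -4.9, 1.4]
opening: 0.269
finger_force: 39.9
```

Call:
{"op": "step_arm", "data": {"series": [[0,0,10,0,0,0,0.9],[0,0,20,0,0,0,0.9],[0,0,20,0,0,0,0.9],[0,0,10,0,0,0,0.9],[-10,0,0,0,0,0.05,0.9],[-20,-7,0,0,0,0.1,0.9],[-25,-9,0,0,0,0.1,0.9],[-25,-9,0,0,0,0.1,0.9],[-25,-9,0,0,0,0.1,0.9],[-25,-9,0,0,0,0.1,0.9],[-25,-9,0,0,0,0.1,0.9],[-25,-9,0,0,0,0.1,0.9],[-25,-9,0,0,0,0.1,0.9],[-20,-9,0,0,0,0.1,0.9],[-5,0,0,0,0,0.06,0.9],[0,0,0,0,0,0,0.9],[0,0,0,0,0,0,0.9]], "force": 40}}

```text
clock: 5.5
tool_pos: [0.4278, 0.0135, 0.252]
eef_rot: [-0.472, 0.882, 0.0, 0.001]
contact_force: [0.2, 0.7, -4.5]
opening: 0.268
finger_force: 39.9
```

```bash
python3 - <<'E'
from h import *
s=r.get_state();print(s['q'].round(2),s['tool_pos'],s['eef_rot'],s['contact_force'])
snap('scene','s1.png');snap('top','t1.png')
E
```

```text
[ 0.29  0.47 -0.62  2.1   0.42  0.7   1.94] [0.42780113 0.01346304 0.25200673] [-4.72044410e-01  8.81574379e-01  2.57317578e-04  7.89462642e-04] [ 0.20692196  0.69102761 -4.47977657]
```

View pics/s1.png

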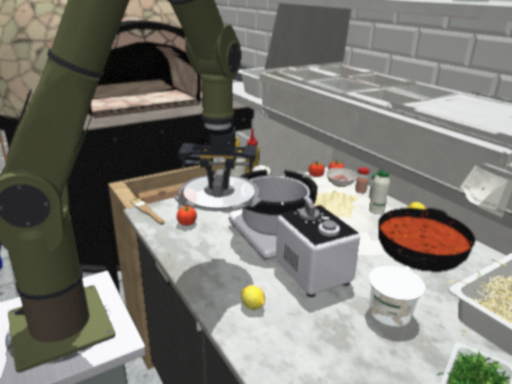

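The lid is held level at about (0.43, 0.01), clear of the cutter, and a tomato shows at (187,215). Lowering now.

Call:
{"op": "step_arm", "data": {"series": [[0,0,-20,0,0,0,0.9],[0,0,-35,0,0,0,0.9],[0,0,-40,0,0,0,0.9],[0,0,-40,0,0,0,0.9],[0,0,-40,0,0,0,0.9],[0,0,-25,0,0,0,0.9],[0,0,-15,0,0,0,0.9],[0,0,-9,0,0,0,0.9],[0,0,-6,0,0,0,0.9],[0,0,-4,0,0,0,0.9],[0,0,0,0,0,0,0.9],[0,0,0,0,0,0,0.9]]}}

```text
clock: 6.8
tool_pos: [0.4285, 0.0123, 0.0324]
eef_rot: [-0.472, 0.881, 0.0, -0.003]
contact_force: [0.3, -0.5, -4.1]
opening: 0.268
finger_force: 39.9
```

Call:
{"op": "step_arm", "data": {"series": [[0,0,-6,0,0,0,0.9],[0,0,-5,0,0,0,0.9],[0,0,-4,0,0,0,0.9],[0,0,-2,0,0,0,0.9],[0,0,0,0,0,0,0.9]]}}

```text
clock: 7.3
tool_pos: [0.4278, 0.0119, 0.0158]
eef_rot: [-0.473, 0.881, 0.0, -0.003]
contact_force: [0.6, 0.9, -2.1]
opening: 0.269
finger_force: 39.9
```

Nearly resting on the top. I'll press 1 mm more, release and rise.

Call:
{"op": "step_arm", "data": {"series": [[0,0,-1,0,0,0,0.9],[0,0,0,0,0,0,0],[0,0,0,0,0,0,0],[0,0,0,0,0,0,0],[0,0,0,0,0,0,0],[0,0,0,0,0,0,0],[0,0,0,0,0,0,0],[0,0,0,0,0,0,0],[0,0,15,0,0,0,0],[0,0,30,0,0,0,0],[0,0,40,0,0,0,0],[0,0,40,0,0,0,0],[0,0,40,0,0,0,0],[0,0,40,0,0,0,0],[-5,30,10,0,0,0,0],[-5,35,0,0,0,0,0],[0,0,0,0,0,0,0]]}}

```text
clock: 9.0
tool_pos: [0.4245, 0.0786, 0.1901]
eef_rot: [-0.474, 0.881, -0.007, 0.005]
contact_force: [-0.4, 0.1, 0.0]
opening: 1.0
finger_force: 0.0
```

```bash
python3 - <<'E'
from h import *
im,d=snap('top','t2.png');np.save('t2.npy',d)
im,d=snap('scene','s2.png');np.save('s2.npy',d)
E
```

```text
(no output)
```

View pics/t2.png

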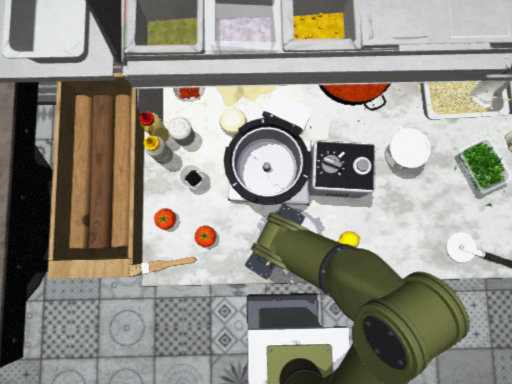

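The bowl is open with the blade hub at (266,167). The lid lies on the worktop under the arm, and both tomatoes are still in place at (165,219) and (205,237).

```bash
cat >> h.py <<'E'
def toms(im,z=.035,n='top',roi=(130,150,260,262)):
    H,S,V=cv2.split(cv2.cvtColor(im,cv2.COLOR_BGR2HSV))
    m=(((H<12)|(H>168))&(S>130)&(V>50)).astype(np.uint8)
    x0,y0,x1,y1=roi;k=np.zeros_like(m);k[y0:y1,x0:x1]=m[y0:y1,x0:x1]
    out=[]
    for c in cv2.findContours(k,cv2.RETR_EXTERNAL,cv2.CHAIN_APPROX_NONE)[0]:
        if cv2.contourArea(c)<60: continue
        c=cv2.convexHull(c); M=cv2.moments(c); uv=(M['m10']/M['m00'],M['m01']/M['m00'])
        out.append((np.round(uv,1),cv2.contourArea(c),px2plane(n,uv,z)[0].round(4)))
    return out
E
python3 - <<'E'
from h import *
im=cv2.imread('pics/t2.png');C=cloud('top',np.load('t2.npy'))
for t in toms(im): print(t)
# bowl: dark collar
m=((im.max(2)<70)&(C[...,2]>.14)&(C[...,2]<.2)).astype(np.uint8);m[:,:215]=0;m[:,311:]=0;m[:110]=0;m[206:]=0
P=px2plane('top',np.argwhere(m)[:,::-1],.176)[:,:2]
h=cv2.convexHull(P.astype(np.float32))[:,0]
for i in range(6):
    A=np.c_[2*h,np.ones(len(h))];s=np.linalg.lstsq(A,(h**2).sum(1),rcond=None)[0];R=np.sqrt(s[2]+s[0]**2+s[1]**2)
    e=abs(np.hypot(*(h-s[:2]).T)-R);h=h[e<max(.003,np.percentile(e,85))]
print('outer',s[:2],R,len(h))
# hub
hub=px2plane('top',[(266,167)],.097);print(hub)
cv2.imwrite('pics/c2.png',cv2.resize(im[108:212,214:318],None,fx=5.7,fy=5.7,interpolation=cv2.INTER_CUBIC))
E
```

```text
(array([205.7, 235.7]), 286.0, array([0.4477, 0.2883, 0.035 ]))
(array([164.6, 218.6]), 316.0, array([0.5049, 0.419 , 0.035 ]))
outer [0.65741539 0.08956696] 0.1274594963151983 49
[[0.65292651 0.09284416 0.097     ]]
```

View pics/c2.png

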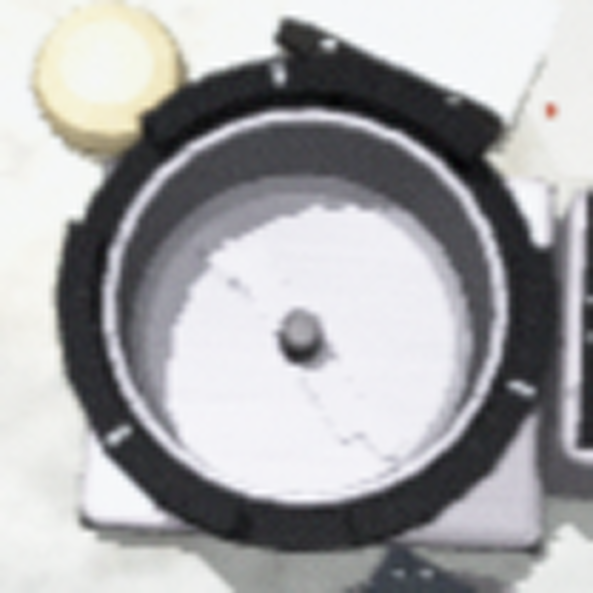

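Lock lines are at crop (119,435), (522,388) and (279,72), and the front notch is at (298,510). The pale rim ring is centred near (305,305).

```bash
python3 - <<'E'
from h import *
f=lambda x,y:(214+(x+.5)/5.7-.5,108+(y+.5)/5.7-.5)
L=px2plane('top',[f(*p) for p in[(119,435),(522,388),(279,72)]],.176)[:,:2]
c=L.mean(0);d=L-c;print(L.round(4),c,np.hypot(*d.T));print(np.degrees(np.arctan2(d[:,1],d[:,0]))-[130,250-360,10])
im=cv2.imread('pics/t2.png');v=cv2.cvtColor(im,cv2.COLOR_BGR2HSV)
# rim ring: white just inside the collar: ellipse extents from crop
for p,q in (((305,106),(305,500)),((105,305),(508,305))):
    a=px2plane('top',[f(*p),f(*q)],.161)[:,:2];print('rim',a.round(4),a.mean(0),np.hypot(*(a[0]-a[1])))
E
```

```text
[[ 0.5896  0.1875]
 [ 0.6091 -0.0172]
 [ 0.7778  0.1018]] [0.65884667 0.09067946] [0.11897941 0.11880934 0.11945171]
[-4.43446371 -4.74478898 -4.66016133]
rim [[0.7639 0.0883]
 [0.5563 0.0939]] [0.66009814 0.09107705] 0.2076681110138031
rim [[ 0.6601  0.1944]
 [ 0.6554 -0.0137]] [0.65774964 0.09035077] 0.2080897949077995
```

Call:
{"op": "step_arm", "data": {"series": [[2,15,0,0,0,-0.09,0],[2,20,0,0,0,-0.09,0],[2,20,0,0,0,-0.09,0],[2,20,0,0,0,-0.09,0],[2,20,0,0,0,-0.09,0],[2,20,0,0,0,-0.09,0],[2,20,0,0,0,-0.09,0],[2,20,0,0,0,-0.09,0],[2,20,0,0,0,-0.09,0],[2,20,-10,0,0,-0.09,0],[2,12,-20,0,0,-0.08,0],[0,0,-20,0,0,0,0],[0,0,-10,0,0,0,0],[0,0,0,0,0,0,0]]}}

```text
clock: 10.5
tool_pos: [0.4457, 0.2787, 0.1274]
eef_rot: [0.0, 1.0, -0.01, -0.003]
contact_force: [0.0, 0.1, -0.3]
opening: 1.001
finger_force: 0.0
```

```bash
python3 - <<'E'
from h import *
s=r.get_state();print(s['q'].round(2),s['tool_pos'],s['eef_rot'])
im,d=snap('top','t3.png')
for t in toms(im): print(t)
# lid on the table
H,S,V=cv2.split(cv2.cvtColor(im,cv2.COLOR_BGR2HSV))
cv2.imwrite('pics/c3.png',cv2.resize(im[195:290,200:340],None,fx=5,fy=5,interpolation=cv2.INTER_CUBIC))
E
```

```text
[-0.46  0.75 -0.32  1.94  0.45  0.54  0.47] [0.44571117 0.27868432 0.12743225] [ 1.18118665e-04  9.99944847e-01 -1.00745343e-02 -2.96529443e-03]
(array([159.7, 218.6]), 134.0, array([0.5053, 0.4346, 0.035 ]))
```

View pics/c3.png

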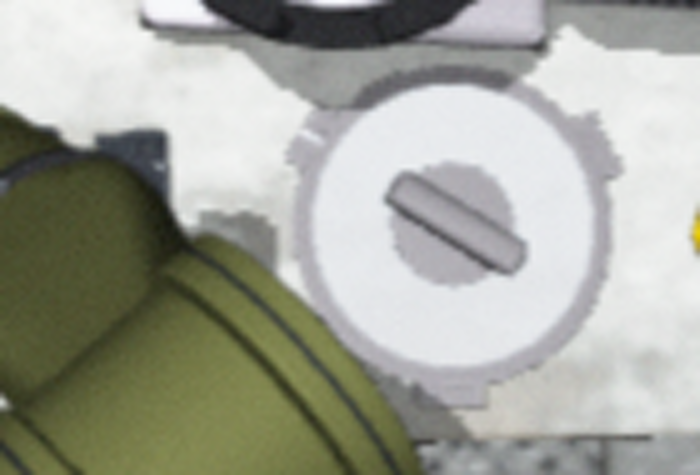

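The lid is flat on the worktop: lined tab at crop (310,135), centre near (455,222), clear of the front edge. Now descending on the near tomato.

Call:
{"op": "step_arm", "data": {"series": [[1,5,-10,0,0,0,0],[1,4,-20,0,0,0,0],[0,1,-25,0,0,0,0],[0,0,-20,0,0,0,0],[0,0,-15,0,0,0,0],[0,0,-10,0,0,0,0],[0,0,-6,0,0,0,0],[0,0,0,0,0,0,0.5],[0,0,0,0,0,0,0.5],[0,0,0,0,0,0,0.5],[0,0,0,0,0,0,0.5],[0,0,0,0,0,0,0.5],[0,0,0,0,0,0,0.5],[0,0,0,0,0,0,0.5]], "force": 12}}

```text
clock: 11.95
tool_pos: [0.4487, 0.2905, 0.0235]
eef_rot: [-0.0, 1.0, -0.008, -0.001]
contact_force: [-0.4, -1.1, 5.1]
opening: 0.742
finger_force: 12.0
```

Call:
{"op": "step_arm", "data": {"series": [[0,0,20,0,0,0,0.5],[0,0,40,0,0,0,0.5],[0,0,45,0,0,0,0.5],[0,0,45,0,0,0,0.5],[0,0,45,0,0,0,0.5],[10,-8,25,0,0,0,0.5],[25,-18,0,0,0,0,0.5],[30,-23,0,0,0,0,0.5],[30,-23,0,0,0,0,0.5],[30,-23,0,0,0,0,0.5],[30,-23,0,0,0,0,0.5],[30,-23,0,0,0,0,0.5],[30,-23,0,0,0,0,0.5],[25,-20,0,0,0,0,0.5],[15,-12,0,0,0,0,0.5],[6,-4,0,0,0,0,0.5],[0,0,0,0,0,0,0.5]]}}

```text
clock: 13.65
tool_pos: [0.7092, 0.0905, 0.2421]
eef_rot: [-0.0, 1.0, -0.008, -0.002]
contact_force: [-0.8, 0.3, -1.8]
opening: 0.748
finger_force: 12.0
```

Call:
{"op": "step_arm", "data": {"series": [[0,0,-15,0,0,0,0.5],[0,0,-30,0,0,0,0.5],[0,0,-30,0,0,0,0.5],[0,0,-20,0,0,0,0.5],[0,0,-12,0,0,0,0.5],[0,0,-8,0,0,0,0.5],[0,0,0,0,0,0,0.5]]}}

```text
clock: 14.35
tool_pos: [0.7085, 0.0914, 0.1271]
eef_rot: [-0.001, 1.0, -0.008, -0.002]
contact_force: [0.4, -0.3, -1.8]
opening: 0.748
finger_force: 12.0
```

Call:
{"op": "step_arm", "data": {"series": [[0,0,0,0,0,0,0],[0,0,0,0,0,0,0],[0,0,0,0,0,0,0],[0,0,0,0,0,0,0],[0,0,20,0,0,0,0],[0,0,35,0,0,0,0],[0,0,35,0,0,0,0],[-15,25,10,0,0,0,0],[-25,40,0,0,0,0,0],[-25,40,0,0,0,0,0],[-25,40,0,0,0,0,0],[-25,40,0,0,0,0,0],[-25,40,0,0,0,0,0],[-25,40,0,0,0,0,0],[-20,30,0,0,0,0,0],[-10,15,-10,0,0,0,0],[0,0,-30,0,0,0,0],[0,0,-30,0,0,0,0],[0,0,-20,0,0,0,0],[0,0,0,0,0,0,0]]}}

```text
clock: 16.35
tool_pos: [0.5128, 0.3993, 0.1353]
eef_rot: [-0.001, 1.0, -0.01, -0.003]
contact_force: [-0.4, 0.5, -0.3]
opening: 1.001
finger_force: 0.0
```

```bash
python3 - <<'E'
from h import *
s=r.get_state();print(s['q'].round(2),s['tool_pos'],s['eef_rot'])
im,d=snap('top','t4.png')
for t in toms(im,roi=(120,110,320,275)): print(t)
im,d=snap('scene','s4.png')
for t in toms(im,n='scene',roi=(120,160,320,275)): print(t)
E
```

```text
[-0.55  0.87 -0.37  1.55  0.4   0.82  0.5 ] [0.51284142 0.3993479  0.13531888] [-6.87129267e-04  9.99940689e-01 -1.02944834e-02 -3.48863428e-03]
(array([274.5, 148.6]), 323.0, array([0.7259, 0.0613, 0.035 ]))
(array([145.7, 117.9]), 165.0, array([0.8399, 0.4845, 0.035 ]))
(array([186.8, 195.9]), 220.0, array([0.4996, 0.4071, 0.035 ]))
(array([314.5, 168.9]), 107.0, array([1.0608, 0.3815, 0.035 ]))
```

View pics/t4.png

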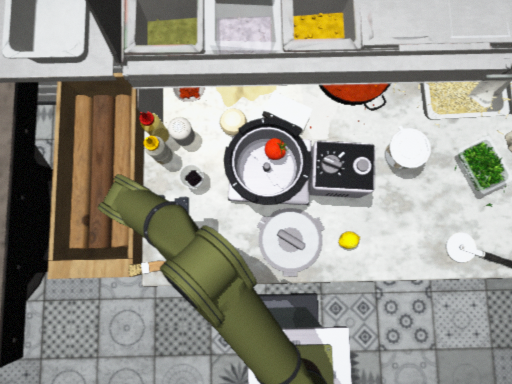

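The first tomato is in the bowl at (274,148) and the lid is flat. I'll compare the second tomato's position against the first scene picture.

```bash
python3 - <<'E'
from h import *
for f in('scene0','s2','s4'):
  im=cv2.imread(f'pics/{f}.png');print(f,toms(im,n='scene',roi=(120,160,260,275)))
cv2.imwrite('pics/c4.png',cv2.resize(cv2.imread('pics/s4.png')[130:240,120:260],None,fx=5,fy=5))
E
```

```text
scene0 [(array([186.4, 205.8]), 569.5, array([0.468 , 0.3382, 0.035 ]))]
s2 [(array([186.4, 206. ]), 561.5, array([0.4673, 0.3368, 0.035 ]))]
s4 [(array([186.8, 195.9]), 220.0, array([0.4996, 0.4071, 0.035 ]))]
```

View pics/c4.png

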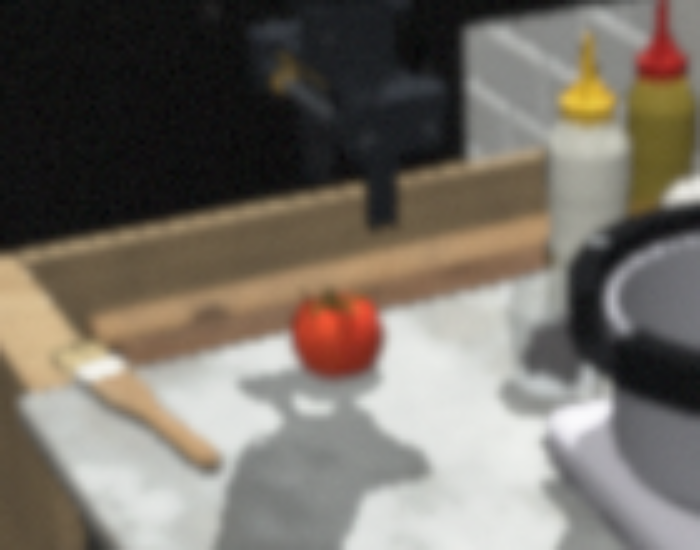

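Position unchanged. The wooden wall (y≈0.487) is close, so I'll turn the gripper 90° to close along x.

Call:
{"op": "step_arm", "data": {"series": [[-1,2,0,0,0,-0.12,0],[-1,2,0,0,0,-0.12,0],[-1,2,0,0,0,-0.12,0],[-1,2,0,0,0,-0.12,0],[-1,2,0,0,0,-0.12,0],[-1,2,0,0,0,-0.12,0],[-1,2,0,0,0,-0.12,0],[-1,2,0,0,0,-0.12,0],[0,2,0,0,0,-0.12,0],[0,1,0,0,0,-0.12,0],[0,0,0,0,0,-0.12,0],[0,0,0,0,0,-0.12,0],[0,0,0,0,0,-0.12,0],[0,0,0,0,0,0,0]]}}

```text
clock: 17.85
tool_pos: [0.5069, 0.4211, 0.1399]
eef_rot: [0.703, 0.711, -0.003, -0.007]
contact_force: [-0.3, 0.6, -0.7]
opening: 0.997
finger_force: 0.0
```

```bash
python3 - <<'E'
from h import *
s=r.get_state();print(s['q'].round(2),s['tool_pos'],s['eef_rot'])
im,d=snap('scene','s5.png')
print(toms(im,n='scene',roi=(120,160,260,275)))
C=cloud('top',np.load('top0.npy'));print('wall z',np.median(C[200:240,136:143,2],0).round(3),C[220,136:147,1].round(3))
E
```

```text
[-0.78  0.85  0.05  1.54 -0.07  0.76 -0.68] [0.50685999 0.42106477 0.13992893] [ 0.70288405  0.71126175 -0.00312858 -0.00713832]
[(array([186.6, 195.8]), 224.0, array([0.4994, 0.4085, 0.035 ]))]
wall z [-0.073 -0.085 -0.099 -0.108 -0.122 -0.134 -0.147] [0.541 0.544 0.544 0.541 0.542 0.541 0.542 0.5   0.494 0.492 0.487]
```

Call:
{"op": "step_arm", "data": {"series": [[-1,-1,-15,0,0,0,0],[-1,-1,-25,0,0,0,0],[0,0,-25,0,0,0,0],[0,0,-20,0,0,0,0],[0,0,-15,0,0,0,0],[0,0,-10,0,0,0,0],[0,0,-6,0,0,0,0],[0,0,0,0,0,0,0.5],[0,0,0,0,0,0,0.5],[0,0,0,0,0,0,0.5],[0,0,0,0,0,0,0.5],[0,0,0,0,0,0,0.5],[0,0,0,0,0,0,0.5],[0,0,0,0,0,0,0.5]], "force": 12}}

```text
clock: 19.3
tool_pos: [0.5047, 0.4181, 0.0227]
eef_rot: [0.703, 0.711, -0.004, -0.007]
contact_force: [-0.3, -0.6, 6.4]
opening: 0.72
finger_force: 12.0
```

Call:
{"op": "step_arm", "data": {"series": [[0,0,20,0,0,0,0.5],[0,0,40,0,0,0,0.5],[0,0,45,0,0,0,0.5],[0,0,45,0,0,0,0.5],[0,0,45,0,0,0,0.5],[5,-10,28,0,0,0,0.5],[13,-25,0,0,0,0,0.5],[17,-31,0,0,0,0,0.5],[17,-31,0,0,0,0,0.5],[17,-31,0,0,0,0,0.5],[17,-31,0,0,0,0,0.5],[17,-31,0,0,0,0,0.5],[17,-31,0,0,0,0,0.5],[15,-28,0,0,0,0,0.5],[8,-15,0,0,0,0,0.5],[4,-8,0,0,0,0,0.5],[0,0,0,0,0,0,0.5]]}}

```text
clock: 21.0
tool_pos: [0.6512, 0.1454, 0.2446]
eef_rot: [0.703, 0.711, -0.005, -0.007]
contact_force: [0.3, 0.6, -1.2]
opening: 0.718
finger_force: 12.0
```

```bash
python3 - <<'E'
from h import *
im=cv2.imread('pics/t4.png');print(toms(im,z=.1,roi=(230,130,305,200)))
s=r.get_state();print(s['q'].round(2),s['tool_pos'])
E
```

```text
[(array([274.5, 148.6]), 323.0, array([0.7099, 0.0648, 0.1   ]))]
[-0.3   0.75  0.04  1.41 -0.04  1.   -0.25] [0.65122731 0.14544273 0.24463074]
```

Call:
{"op": "step_arm", "data": {"series": [[-3,0,-15,0,0,0,0.5],[-3,0,-30,0,0,0,0.5],[0,0,-30,0,0,0,0.5],[0,0,-20,0,0,0,0.5],[0,0,-12,0,0,0,0.5],[0,0,-8,0,0,0,0.5],[0,0,0,0,0,0,0.5],[0,0,0,0,0,0,0],[0,0,0,0,0,0,0],[0,0,0,0,0,0,0],[0,0,0,0,0,0,0],[0,0,20,0,0,0,0],[0,0,35,0,0,0,0],[0,0,35,0,0,0,0],[-10,10,10,0,0,0,0],[-30,20,0,0,0,0,0],[-35,20,0,0,0,0,0],[-35,20,0,0,0,0,0],[-35,20,0,0,0,0,0],[0,0,0,0,0,0,0]]}}

```text
clock: 23.0
tool_pos: [0.4935, 0.2403, 0.2294]
eef_rot: [0.7, 0.714, -0.007, -0.01]
contact_force: [1.1, -0.6, 0.3]
opening: 1.007
finger_force: 0.0
```

```bash
python3 - <<'E'
from h import *
s=r.get_state();print(s['q'].round(2),s['tool_pos'],s['eef_rot'])
im,d=snap('top','t6.png');snap('scene','s6.png')
for t in toms(im,z=.1,roi=(120,110,320,275)): print(t)
E
```

```text
[-0.55  0.61  0.04  1.8  -0.05  0.76 -0.46] [0.49348062 0.24033717 0.22941568] [ 0.69964858  0.71438922 -0.00656777 -0.00983772]
(array([248.4, 169.5]), 310.0, array([0.6456, 0.1474, 0.1   ]))
(array([274.5, 148.6]), 323.0, array([0.7099, 0.0648, 0.1   ]))
(array([145.7, 117.8]), 164.5, array([0.8183, 0.4668, 0.1   ]))
```

View pics/t6.png

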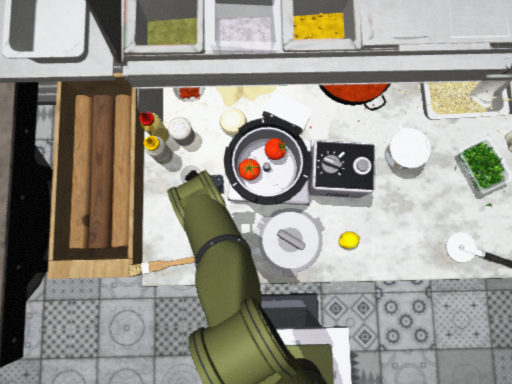

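Both tomatoes are in the bowl at (248,169) and (275,149), and the front and left areas are clear. Next I'll measure the lid as it lies.

```bash
python3 - <<'E'
from h import *
ims=[];
for _ in range(2):
    im,d=r.snapshot('top');C=cloud('top',d)
    m=(C[...,2]>.033)&(C[...,2]<.06);m[:,:262]=0;m[:,325:]=0;m[:200]=0;m[:,:]&=True;m[285:]=0
    P=C[m];print('handle',m.sum(),np.median(P[:,2]),cv2.minAreaRect(P[:,:2].astype(np.float32)))
H,S,V=cv2.split(cv2.cvtColor(im,cv2.COLOR_BGR2HSV))
print('bar ctr px',np.argwhere(m).mean(0)[::-1],px2plane('top',np.argwhere(m).mean(0)[::-1],.046))
pc=np.argwhere((V>215)&(S<25));pc=pc[(abs(pc[:,1]-291)<32)&(abs(pc[:,0]-240)<32)]
# tab with white line
f=lambda x,y:(200+(x+.5)/5-.5,195+(y+.5)/5-.5)
print('tab line',px2plane('top',[f(311,136)],.006))
print('plate circle from extents',px2plane('top',[f(297,222),f(610,222),f(455,70),f(455,387)],.006).round(4))
E
```

```text
handle 323 0.046690689699440346 ((0.48031073808670044, 0.011347122490406036), (0.08767185360193253, 0.156391903758049), 83.3925552368164)
handle 327 0.046879064891156785 ((0.47986841201782227, 0.011650241911411285), (0.08804100751876831, 0.15571850538253784), 83.64091491699219)
bar ctr px [292.96024465 228.25688073] [[0.46428983 0.01136402 0.046     ]]
tab line [[0.48939349 0.10853485 0.006     ]]
plate circle from extents [[ 0.4339  0.119   0.006 ]
 [ 0.4292 -0.084   0.006 ]
 [ 0.5304  0.0131  0.006 ]
 [ 0.3265  0.0202  0.006 ]]
```

```bash
python3 - <<'E'
from h import *
im,d=snap('top','t7.png');C=cloud('top',d)
m=(C[...,2]>.033)&(C[...,2]<.06)&(C[...,0]<.5)&(abs(C[...,1]-.015)<.08)
P=C[m];print('handle',m.sum(),np.median(P[:,2]),cv2.minAreaRect(P[:,:2].astype(np.float32)),P.mean(0))
L=cv2.fitLine(P[:,:2].astype(np.float32),cv2.DIST_L2,0,.01,.01).ravel();print(np.degrees(np.arctan2(L[1],L[0])),L)
g=cv2.cvtColor(im,cv2.COLOR_BGR2GRAY)
m2=((C[...,2]>.003)&(C[...,2]<.02)&(np.hypot(C[...,0]-.4285,C[...,1]-.016)<.13));print(m2.sum(),cv2.minEnclosingCircle(C[m2][:,:2].astype(np.float32)),C[m2].mean(0))
E
```

```text
handle 273 0.04663462918611372 ((0.252031147480011, -0.007365301251411438), (0.4330365061759949, 0.07876388728618622), 7.8952765464782715) [0.37305824 0.01151295 0.04663044]
6.629045 [0.9933144  0.11544071 0.37305823 0.01151295]
2860 ((0.42785197496414185, 0.016307640820741653), 0.1293037086725235) [0.43013084 0.01887385 0.00688139]
```

```bash
python3 - <<'E'
from h import *
im=cv2.imread('pics/t7.png')
im,d=r.snapshot('top');C=cloud('top',d)
m=(C[...,2]>.03)&(C[...,2]<.06)&(C[...,0]<.5)&(C[...,0]>.36)&(abs(C[...,1]-.015)<.08)
P=C[m];print('handle',m.sum(),cv2.minAreaRect(P[:,:2].astype(np.float32)),P.mean(0))
L=cv2.fitLine(P[:,:2].astype(np.float32),cv2.DIST_L2,0,.01,.01).ravel();print(np.degrees(np.arctan2(L[1],L[0])))
E
```

```text
handle 234 ((0.43053773045539856, 0.017097678035497665), (0.09587284922599792, 0.02431040070950985), 57.04123306274414) [0.4301746  0.01759771 0.04643832]
56.838623
```

Call:
{"op": "step_arm", "data": {"series": [[-3,-12,0,0,0,-0.05,0],[-7,-25,0,0,0,-0.07,0],[-8,-30,0,0,0,-0.07,0],[-9,-30,0,0,0,-0.07,0],[-9,-30,0,0,0,-0.07,0],[-9,-30,-10,0,0,-0.07,0],[-8,-30,-20,0,0,-0.07,0],[-7,-22,-25,0,0,-0.07,0],[-3,-12,-25,0,0,-0.057,0],[0,-2,-20,0,0,0,0],[0,0,0,0,0,0,0]]}}

```text
clock: 24.4
tool_pos: [0.4357, 0.0108, 0.1284]
eef_rot: [0.882, 0.471, -0.005, -0.009]
contact_force: [0.0, 0.3, -0.3]
opening: 1.001
finger_force: 0.0
```

```bash
cat >> h.py <<'E'
def st():
    from scipy.spatial.transform import Rotation as Ro
    s=r.get_state();M=Ro.from_quat(s['eef_rot']).as_matrix()
    print('t',s['clock'],'q',s['q'].round(2),'p',(s['tool_pos']*1000).round(1),'yaw',np.degrees(np.arctan2(-M[0,1],M[1,1])).round(2),'z',M[:,2].round(3),'F',s['contact_force'].round(1),'Mz',s['moment'].round(2),'op',round(s['opening']*88,1))
E
python3 -c "from h import *;st()"
```

```text
t 24.4 q [-0.17  0.68  0.08  2.21 -0.23  0.28 -0.47] p [435.7  10.8 128.4] yaw -123.82 z [-0.016  0.011 -1.   ] F [ 0.   0.3 -0.3] Mz [-0.05  0.21 -0.01] op 88.1
```

Call:
{"op": "step_arm", "data": {"series": [[-3,3,-10,-0.011,-0.016,0.012,0],[-2,3,-20,0,0,0,0],[-1,1,-25,0,0,0,0],[0,0,-20,0,0,0,0],[0,0,-15,0,0,0,0],[0,0,-10,0,0,0,0],[0,0,-7,0,0,0,0],[0,0,0,0,0,0,0]]}}

```text
clock: 25.2
tool_pos: [0.4401, 0.0203, 0.0341]
eef_rot: [0.879, 0.477, -0.004, -0.003]
contact_force: [-0.4, -0.0, -0.1]
opening: 1.002
finger_force: 0.0
```

```bash
python3 -c "from h import *;st()"
```

```text
t 25.2 q [-0.18  0.88  0.04  2.24 -0.95  0.04  0.23] p [440.1  20.3  34.1] yaw -122.99 z [-0.01  0.   -1.  ] F [-0.4 -0.  -0.1] Mz [-0.05  0.07  0.01] op 88.1
```

q6 is at its limit in this wrist configuration, so I'll back off and come in with the opposite yaw, which worked when I laid the lid down.

Call:
{"op": "step_arm", "data": {"series": [[0,0,30,0,0,0,0],[0,0,45,0,0,0,0],[0,0,45,0,0,0,0],[20,5,40,0,0,0.05,0],[25,5,0,0,0,0.13,0],[25,5,0,0,0,0.13,0],[20,5,0,0,0,0.13,0],[10,5,0,0,0,0.13,0],[0,0,0,0,0,0.13,0],[0,0,0,0,0,0.13,0],[0,0,0,0,0,0.13,0],[0,0,0,0,0,0.13,0],[0,0,0,0,0,0.13,0],[0,0,0,0,0,0.13,0],[0,0,0,0,0,0.13,0],[0,0,0,0,0,0.13,0],[0,0,0,0,0,0.13,0],[0,0,0,0,0,0.13,0],[0,0,0,0,0,0.13,0],[0,0,0,0,0,0,0]]}}

```text
clock: 27.2
tool_pos: [0.5391, 0.0439, 0.1949]
eef_rot: [0.073, 0.997, -0.006, 0.003]
contact_force: [0.0, 0.6, 0.5]
opening: 1.002
finger_force: 0.0
```

```bash
python3 -c "from h import *;st()"
```

```text
t 27.2 q [-0.22  0.64  0.08  1.88 -0.06  0.62  1.31] p [539.1  43.9 194.9] yaw -8.35 z [ 0.006 -0.013 -1.   ] F [0.  0.6 0.5] Mz [-0.01 -0.06  0.02] op 88.2
```

Call:
{"op": "step_arm", "data": {"series": [[0,0,0,0.013,0.006,0.1,0],[0,0,0,0,0,0.12,0],[0,0,0,0,0,0.12,0],[0,0,0,0,0,0.12,0],[0,0,0,0,0,0.12,0],[-5,0,0,0,0,0.12,0],[-10,-3,0,0,0,0.12,0],[-15,-4,0,0,0,0.12,0],[-15,-4,0,0,0,0.12,0],[-15,-4,0,0,0,0.08,0],[-15,-4,0,0,0,0,0],[-15,-4,0,0,0,0,0],[-15,-4,-10,0,0,0,0],[-5,0,-20,0,0,0,0],[0,0,-20,0,0,0,0],[0,0,-20,0,0,0,0],[0,0,0,0,0,0,0]]}}

```text
clock: 28.9
tool_pos: [0.4282, 0.0177, 0.1228]
eef_rot: [-0.476, 0.879, 0.0, -0.003]
contact_force: [-0.8, -0.3, 0.5]
opening: 0.999
finger_force: 0.0
```

```bash
python3 -c "from h import *;st()"
```

```text
t 28.9 q [-0.06  0.68 -0.14  2.24  0.37  0.25  2.03] p [428.2  17.7 122.8] yaw 56.89 z [-0.005 -0.002 -1.   ] F [-0.8 -0.3  0.5] Mz [ 0.08  0.03 -0.04] op 87.9
```

Call:
{"op": "step_arm", "data": {"series": [[1,0,-15,-0.002,-0.005,0,0],[1,0,-20,0,0,0,0],[0,0,-20,0,0,0,0],[0,0,-15,0,0,0,0],[0,0,0,0,0,0,0]]}}

```text
clock: 29.4
tool_pos: [0.4322, 0.0181, 0.0544]
eef_rot: [-0.477, 0.879, -0.001, -0.001]
contact_force: [-0.3, 0.3, -0.2]
opening: 0.996
finger_force: 0.0
```

```bash
python3 -c "from h import *;st()"
```

```text
t 29.4 q [-0.13  0.83 -0.03  2.27  0.51  0.05  1.9 ] p [432.2  18.1  54.4] yaw 56.99 z [-0.001 -0.003 -1.   ] F [-0.3  0.3 -0.2] Mz [ 0.06 -0.02  0.01] op 87.7
```

Call:
{"op": "step_arm", "data": {"series": [[-1,0,-10,0,0,0,0],[-1,0,-10,0,0,0,0],[0,0,-8,0,0,0,0],[0,0,-6,0,0,0,0],[0,0,-4,0,0,0,0],[0,0,0,0,0,0,0],[0,0,0,0,0,0,0]]}}

```text
clock: 30.1
tool_pos: [0.4338, 0.0172, 0.0338]
eef_rot: [-0.477, 0.879, -0.002, -0.002]
contact_force: [0.4, -0.3, 0.6]
opening: 1.001
finger_force: 0.0
```

```bash
python3 -c "from h import *;st()"
```

```text
t 30.1 q [-0.12  0.88 -0.05  2.27  1.6   0.04  0.81] p [433.8  17.2  33.8] yaw 57.0 z [-0.002 -0.005 -1.   ] F [ 0.4 -0.3  0.6] Mz [ 0.09 -0.04  0.01] op 88.1
```

Call:
{"op": "step_arm", "data": {"series": [[-2,0,-5,0,0,0,0],[-1,0,-5,0,0,0,0],[-1,0,-5,0,0,0,0],[0,0,-5,0,0,0,0],[0,0,0,0,0,0,0],[0,0,0,0,0,0,0]]}}

```text
clock: 30.7
tool_pos: [0.429, 0.0173, 0.013]
eef_rot: [-0.477, 0.879, -0.001, -0.003]
contact_force: [-0.5, -0.2, 0.1]
opening: 0.998
finger_force: 0.0
```

```bash
python3 -c "from h import *;st()"
```

```text
t 30.7 q [ 0.02  0.94 -0.28  2.27  1.75  0.23  0.67] p [429.   17.3  13. ] yaw 57.04 z [-0.005 -0.005 -1.   ] F [-0.5 -0.2  0.1] Mz [0.03 0.03 0.07] op 87.8
```

Call:
{"op": "step_arm", "data": {"series": [[1,0,1,0,0,0,0.9],[0,0,0,0,0,0,0.9],[0,0,0,0,0,0,0.9],[0,0,0,0,0,0,0.9],[0,0,0,0,0,0,0.9],[0,0,0,0,0,0,0.9],[0,0,0,0,0,0,0.9],[0,0,0,0,0,0,0.9],[0,0,0,0,0,0,0.9],[0,0,0,0,0,0,0.9],[0,0,0,0,0,0,0.9],[0,0,0,0,0,0,0.9],[0,0,0,0,0,0,0.9]], "force": 50}}

```text
clock: 32.0
tool_pos: [0.4301, 0.0172, 0.0138]
eef_rot: [-0.477, 0.879, -0.001, -0.003]
contact_force: [1.7, -1.4, -0.5]
opening: 0.267
finger_force: 50.0
```

```bash
python3 -c "from h import *;st()"
```

```text
t 32.0 q [ 0.01  0.93 -0.27  2.27  1.74  0.22  0.68] p [430.1  17.2  13.8] yaw 57.04 z [-0.004 -0.005 -1.   ] F [ 1.7 -1.4 -0.5] Mz [-0.21 -0.3  -0.  ] op 23.5
```

Call:
{"op": "step_arm", "data": {"series": [[0,0,10,0,0,0,0.9],[0,0,20,0,0,0,0.9],[0,0,30,0,0,0,0.9],[0,0,35,0,0,0,0.9],[0,0,35,0,0,0,0.9],[0,0,35,0,0,0,0.9],[0,0,35,0,0,0,0.9],[0,0,25,0,0,0,0.9],[0,0,15,0,0,0,0.9],[0,0,0,0,0,0,0.9]]}}

```text
clock: 33.0
tool_pos: [0.4298, 0.0152, 0.2315]
eef_rot: [-0.478, 0.878, -0.004, -0.005]
contact_force: [0.4, -0.0, -5.0]
opening: 0.269
finger_force: 50.0
```

```bash
python3 -c "from h import *;st()"
```

```text
t 33.0 q [ 0.36  0.54 -0.77  2.11  0.59  0.72  1.76] p [429.8  15.2 231.5] yaw 57.08 z [-0.004 -0.011 -1.   ] F [ 0.4 -0.  -5. ] Mz [ 0.13 -0.04 -0.  ] op 23.7
```

Call:
{"op": "step_arm", "data": {"series": [[0,0,15,0.011,-0.004,0,0.9],[10,4,0,0,0,0,0.9],[20,7,0,0,0,0,0.9],[25,8,0,0,0,0,0.9],[25,8,0,0,0,0,0.9],[25,8,0,0,0,0,0.9],[25,8,0,0,0,0,0.9],[25,8,0,0,0,0,0.9],[25,8,0,0,0,0,0.9],[25,8,0,0,0,0,0.9],[15,5,0,0,0,0,0.9],[8,3,0,0,0,0,0.9],[0,0,0,0,0,0,0.9],[0,0,0,0,0,0,0.9]]}}

```text
clock: 34.4
tool_pos: [0.6567, 0.09, 0.2442]
eef_rot: [-0.478, 0.878, 0.0, -0.003]
contact_force: [-0.9, -1.2, -5.1]
opening: 0.268
finger_force: 50.0
```

```bash
python3 -c "from h import *;st()"
```

```text
t 34.4 q [ 0.15  0.82 -0.73  1.41  0.57  1.13  1.9 ] p [656.7  90.  244.2] yaw 57.11 z [-0.005 -0.002 -1.   ] F [-0.9 -1.2 -5.1] Mz [ 0.08  0.03 -0.02] op 23.6
```

Call:
{"op": "step_arm", "data": {"series": [[1,0,-15,0.002,-0.005,0.03,0.9],[1,0.5,-15,0,0,0.02,0.9],[0,0,-12,0,0,0,0.9],[0,0,-6,0,0,0,0.9],[0,0,-3,0,0,0,0.9],[0,0,-3,0,0,0,0.9],[0,0,0,0,0,0,0.9]]}}

```text
clock: 35.1
tool_pos: [0.6597, 0.0907, 0.1915]
eef_rot: [-0.5, 0.866, -0.0, 0.001]
contact_force: [-0.8, 0.4, -3.9]
opening: 0.27
finger_force: 50.0
```

```bash
python3 -c "from h import *;st()"
```

```text
t 35.1 q [ 0.15  0.88 -0.72  1.46  0.63  1.03  1.9 ] p [659.7  90.7 191.5] yaw 59.93 z [ 0.002  0.001 -1.   ] F [-0.8  0.4 -3.9] Mz [0.06 0.11 0.02] op 23.7
```

Call:
{"op": "step_arm", "data": {"series": [[-1,0,-2,0,0,0,0.9],[0,0,-2,0,0,0,0.9],[0,0,0,0,0,0,0.9]]}}

```text
clock: 35.4
tool_pos: [0.6595, 0.091, 0.1898]
eef_rot: [-0.499, 0.866, -0.001, 0.003]
contact_force: [-1.1, -0.5, 5.1]
opening: 0.269
finger_force: 50.0
```

```bash
python3 -c "from h import *;st()"
```

```text
t 35.4 q [ 0.15  0.88 -0.72  1.47  0.63  1.03  1.9 ] p [659.5  91.  189.8] yaw 59.92 z [ 0.005  0.002 -1.   ] F [-1.1 -0.5  5.1] Mz [-0.2   0.7   0.01] op 23.6
```

Call:
{"op": "step_arm", "data": {"series": [[-0.5,0,-1,0,0,-0.02,0.9],[0,0,-1,0,0,-0.02,0.9],[0,0,-1,0,0,-0.02,0.9],[0,0,0,0,0,-0.02,0.9],[0,0,0,0,0,0,0.9]]}}

```text
clock: 35.9
tool_pos: [0.6597, 0.0914, 0.1896]
eef_rot: [-0.467, 0.885, -0.002, 0.004]
contact_force: [-4.2, -3.6, 19.0]
opening: 0.273
finger_force: 53.0
```

```bash
python3 -c "from h import *;st()"
```

```text
t 35.9 q [ 0.14  0.87 -0.7   1.47  0.62  1.01  1.83] p [659.7  91.4 189.6] yaw 55.62 z [ 0.009  0.    -1.   ] F [-4.2 -3.6 19. ] Mz [-0.72  1.16  1.64] op 24.0
```

Call:
{"op": "step_arm", "data": {"series": [[0,0,0,0,0,-0.02,0.9],[0,0,0,0,0,-0.02,0.9],[0,0,0,0,0,-0.02,0.9],[0,0,0,0,0,0,0.9]]}}

```text
clock: 36.3
tool_pos: [0.6588, 0.0908, 0.1844]
eef_rot: [-0.438, 0.899, -0.0, 0.002]
contact_force: [2.6, 0.7, -2.6]
opening: 0.271
finger_force: 49.9
```

```bash
python3 -c "
from h import *;st()
im,d=snap('top','t8.png');cv2.imwrite('pics/c8.png',cv2.resize(im[108:212,214:318],None,fx=5.7,fy=5.7,interpolation=cv2.INTER_CUBIC))"
```

```text
t 36.3 q [ 0.13  0.88 -0.68  1.48  0.61  1.    1.78] p [658.8  90.8 184.4] yaw 51.93 z [ 0.004  0.001 -1.   ] F [ 2.6  0.7 -2.6] Mz [ 0.06 -0.39  0.36] op 23.9
```

View pics/c8.png

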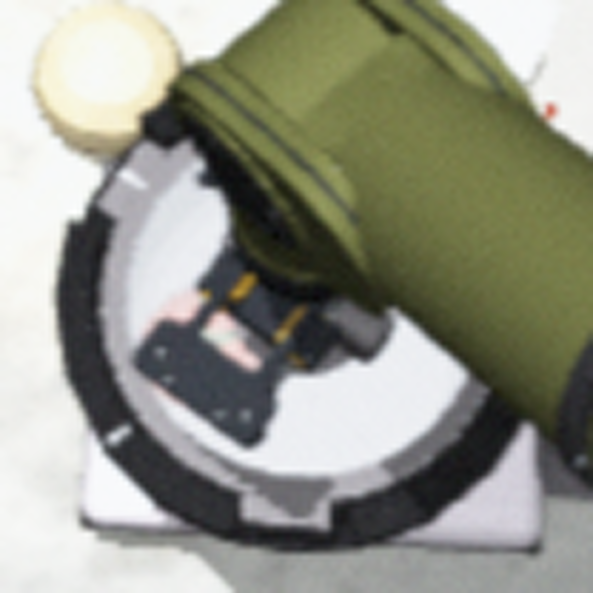

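The tabs sit in the notches: front tab at crop (285,510), lined tab at (130,180). z has dropped 5 mm, held only by the commanded height, so I'll lower it fully.

Call:
{"op": "step_arm", "data": {"series": [[0,0,-3,0,0,0,0.9],[0,0,-3,0,0,0,0.9],[0,0,-3,0,0,0,0.9],[0,0,-2,0,0,0,0.9],[0,0,0,0,0,0,0.9]]}}

```text
clock: 36.85
tool_pos: [0.6574, 0.0903, 0.175]
eef_rot: [-0.437, 0.899, -0.0, 0.001]
contact_force: [-3.5, -1.9, 8.7]
opening: 0.268
finger_force: 49.7
```

```bash
python3 -c "from h import *;st()"
```

```text
t 36.85 q [ 0.13  0.89 -0.67  1.49  0.62  0.99  1.77] p [657.4  90.3 175. ] yaw 51.87 z [ 0.001 -0.    -1.   ] F [-3.5 -1.9  8.7] Mz [-0.3   0.88  0.11] op 23.6
```

Call:
{"op": "step_arm", "data": {"series": [[1,0,0.5,0,0,-0.04,0.9],[0,0,0,0,0,-0.08,0.9],[0,0,0,0,0,-0.08,0.9],[0,0,0,0,0,-0.08,0.9],[0,0,0,0,0,-0.08,0.9],[0,0,0,0,0,-0.08,0.9],[0,0,0,0,0,-0.08,0.9],[0,0,0,0,0,-0.08,0.9],[0,0,0,0,0,-0.08,0.9],[0,0,0,0,0,0,0.9]]}}

```text
clock: 37.85
tool_pos: [0.6593, 0.091, 0.175]
eef_rot: [-0.112, 0.994, -0.001, 0.002]
contact_force: [-0.3, -0.6, 6.0]
opening: 0.273
finger_force: 49.7
```

```bash
python3 -c "from h import *;st()"
```

```text
t 37.85 q [ 0.05  0.85 -0.5   1.49  0.47  0.92  1.2 ] p [659.3  91.  175. ] yaw 12.9 z [ 0.003 -0.001 -1.   ] F [-0.3 -0.6  6. ] Mz [ 0.02  0.42 -0.18] op 24.0
```

Call:
{"op": "step_arm", "data": {"series": [[0,0,0,0,0,-0.04,0.9],[0,0,0,0,0,-0.04,0.9],[0,0,0,0,0,-0.04,0.9],[0,0,0,0,0,-0.03,0.9],[0,0,0,0,0,-0.03,0.9],[0,0,0,0,0,0,0.9]]}}

```text
clock: 38.45
tool_pos: [0.6602, 0.0905, 0.1751]
eef_rot: [-0.025, 1.0, -0.001, 0.002]
contact_force: [1.0, -2.4, 5.8]
opening: 0.271
finger_force: 51.2
```

```bash
python3 -c "from h import *;st()"
```

```text
t 38.45 q [ 0.02  0.84 -0.45  1.49  0.43  0.91  1.06] p [660.2  90.5 175.1] yaw 2.89 z [ 0.005 -0.002 -1.   ] F [ 1.  -2.4  5.8] Mz [-0.28 -0.08  1.15] op 23.8
```

Call:
{"op": "step_arm", "data": {"series": [[0,0,0,0,0,-0.03,0.9],[0,0,0,0,0,-0.03,0.9],[0,0,0,0,0,0,0.9]]}}

```text
clock: 38.75
tool_pos: [0.6598, 0.0903, 0.1751]
eef_rot: [0.004, 1.0, -0.001, 0.002]
contact_force: [-0.0, -1.9, 7.0]
opening: 0.276
finger_force: 54.0
```

```bash
python3 -c "from h import *;st()"
```

```text
t 38.75 q [ 0.01  0.84 -0.43  1.49  0.42  0.9   1.01] p [659.8  90.3 175.1] yaw -0.44 z [ 0.004 -0.003 -1.   ] F [-0.  -1.9  7. ] Mz [-0.42  0.09  1.66] op 24.3
```

Call:
{"op": "step_arm", "data": {"series": [[0,0,0,0,0,0.02,0],[0,0,0,0,0,0,0],[0,0,0,0,0,0,0],[0,0,0,0,0,0,0],[0,0,0,0,0,0,0],[0,0,0,0,0,0,0],[0,0,0,0,0,0,0],[0,0,20,0,0,0,0],[0,0,40,0,0,0,0],[0,0,40,0,0,0,0],[-30,-5,10,0,0,0.05,0],[-45,-5,0,0,0,0.1,0],[-45,-5,0,0,0,0.1,0],[-45,-5,0,0,0,0.1,0],[-30,-5,0,0,0,0.1,0],[0,0,0,0,0,0.1,0],[0,0,0,0,0,0,0]]}}

```text
clock: 40.45
tool_pos: [0.4637, 0.0653, 0.2844]
eef_rot: [-0.275, 0.962, -0.001, 0.002]
contact_force: [0.6, 0.7, 0.1]
opening: 1.002
finger_force: 0.0
```

```bash
python3 -c "
from h import *;st()
im,d=snap('top','t9.png');np.save('t9.npy',d);C=cloud('top',d)
m=(C[...,2]>.185)&(C[...,2]<.225)&(np.hypot(C[...,0]-.6585,C[...,1]-.09)<.07)
P=C[m][:,:2].astype(np.float32);print(m.sum(),np.median(C[m][:,2]),cv2.minAreaRect(P));L=cv2.fitLine(P,2,0,.01,.01).ravel();print(np.degrees(np.arctan2(L[1],L[0])))
cv2.imwrite('pics/c9.png',cv2.resize(im[105:210,215:385],None,fx=4.7,fy=4.7,interpolation=cv2.INTER_CUBIC))"
```

```text
t 40.45 q [ 0.22  0.48 -0.69  1.95  0.41  0.85  1.44] p [463.7  65.3 284.4] yaw 31.89 z [ 0.003 -0.    -1.   ] F [0.6 0.7 0.1] Mz [ 0.03  0.02 -0.08] op 88.1
289 0.20814687492710537 ((0.6572433114051819, 0.09137123078107834), (0.09421142935752869, 0.02413296513259411), 6.153434753417969)
5.9905577
```

View pics/c9.png

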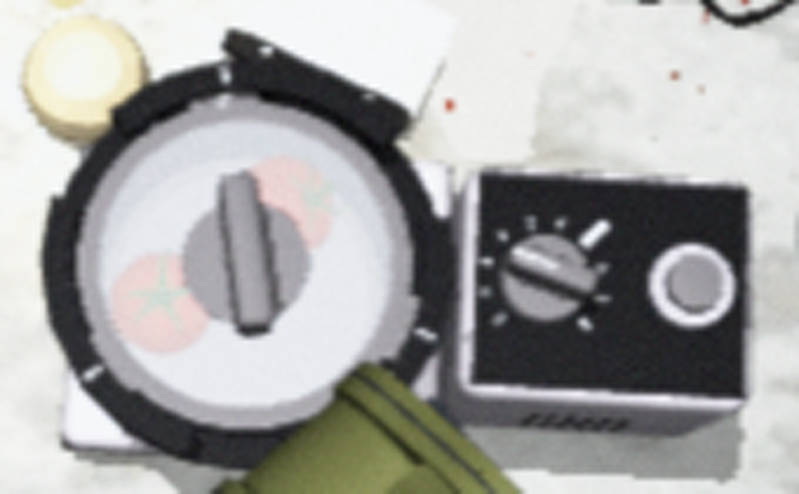

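The lid is locked: its line is aligned with the lock line at crop (225,80)–(225,100), handle yaw 6.0° against the expected ~5.4°, and handle top at 0.208 m as it should be. Now the dial.

```bash
cat >> h.py <<'E'
def dial(d,im):
    C=cloud('top',d)
    m=(C[...,2]>.188)&(C[...,2]<.22)&(np.hypot(C[...,0]-.644,C[...,1]+.095)<.045)
    P=C[m][:,:2].astype(np.float32);L=cv2.fitLine(P,2,0,.01,.01).ravel()
    print('dial',m.sum(),np.median(C[m][:,2]),cv2.minAreaRect(P),P.mean(0),'bar ang',np.degrees(np.arctan2(L[1],L[0])))
    # white pointer line on the grip
    w=(im.min(2)>190)&(C[...,2]>.185)&(np.hypot(C[...,0]-.644,C[...,1]+.095)<.032)
    if w.sum(): print('white',w.sum(),C[w].mean(0).round(4))
E
python3 - <<'E'
from h import *
for _ in range(2):
    im,d=snap('top');dial(d,im)
f=lambda x,y:(215+(x+.5)/4.7-.5,105+(y+.5)/4.7-.5)
b=px2plane('top',[f(583,247),f(609,221)],.165)[:,:2];print('long bar',b);c=np.array([.6436,-.0949])
for p in list(b)+[b.mean(0)]: print(np.degrees(np.arctan2(*(p-c)[::-1])))
E
```

```text
dial 125 0.20306765131856963 ((0.6435489058494568, -0.09355786442756653), (0.05401051416993141, 0.016530470922589302), 65.86376953125) [ 0.64217055 -0.093352  ] bar ang 67.01545
white 16 [ 0.6485 -0.0817  0.2045]
dial 125 0.20404770220992519 ((0.6433030366897583, -0.0933162122964859), (0.05370423197746277, 0.01725192926824093), 66.57341766357422) [ 0.6422045  -0.09282089] bar ang 66.78021
white 16 [ 0.6483 -0.0815  0.2059]
long bar [[ 0.66394047 -0.11921281]
 [ 0.68019655 -0.1363612 ]]
-50.083622029913016
-48.566122807257734
-49.119017829378194
```

Call:
{"op": "step_arm", "data": {"series": [[10,-9,0,0,0,0.06,0],[20,-20,0,0,0,0.08,0],[25,-22,0,0,0,0.08,0],[25,-22,0,0,0,0.08,0],[25,-22,0,0,0,0.08,0],[25,-22,0,0,0,0.08,0],[25,-22,0,0,0,0.08,0],[15,-13,-10,0,0,0.069,0],[9,-7,-20,0,0,0,0],[0,0,-10,0,0,0,0],[0,0,0,0,0,0,0]]}}

```text
clock: 41.7
tool_pos: [0.642, -0.0931, 0.2419]
eef_rot: [-0.55, 0.835, 0.001, -0.0]
contact_force: [0.6, 1.4, -0.5]
opening: 0.999
finger_force: 0.0
```

```bash
python3 -c "from h import *;st()"
```

```text
t 41.7 q [ 0.47  0.82 -0.79  1.46  0.61  1.12  2.3 ] p [642.  -93.1 241.9] yaw 66.73 z [-0.002  0.002 -1.   ] F [ 0.6  1.4 -0.5] Mz [ 0.12  0.1  -0.01] op 87.9
```

Call:
{"op": "step_arm", "data": {"series": [[1,-1,-15,0,0,0,0],[0,0,-20,0,0,0,0],[0,0,-15,0,0,0,0],[0,0,-8,0,0,0,0],[0,0,-4,0,0,0,0],[0,0,0,0,0,0,0.95],[0,0,0,0,0,0,0.95],[0,0,0,0,0,0,0.95],[0,0,0,0,0,0,0.95],[0,0,0,0,0,0,0.95],[0,0,0,0,0,0,0.95],[0,0,0,0,0,0,0.95],[0,0,0,0,0,0,0.95],[0,0,0,0,0,0,0.95],[0,0,0,0,0,0,0.95],[0,0,0,0,0,0,0.95],[0,0,0,0,0,0,0.95],[0,0,0,0,0,0,0.95]], "force": 20}}

```text
clock: 43.5
tool_pos: [0.6443, -0.0944, 0.182]
eef_rot: [-0.55, 0.835, -0.0, 0.001]
contact_force: [0.3, -0.4, 0.0]
opening: 0.181
finger_force: 20.0
```

```bash
python3 -c "from h import *;st()"
```

```text
t 43.5 q [ 0.45  0.88 -0.75  1.52  0.67  1.01  2.26] p [644.3 -94.4 182. ] yaw 66.76 z [ 0.002  0.002 -1.   ] F [ 0.3 -0.4  0. ] Mz [0.04 0.02 0.03] op 16.0
```

Turn −116.2° (−2.03 rad) in all.

Call:
{"op": "step_arm", "data": {"series": [[0,0,0,0,0,-0.06,0.95],[0,0,0,0,0,-0.12,0.95],[0,0,0,0,0,-0.12,0.95],[0,0,0,0,0,-0.12,0.95],[0,0,0,0,0,-0.12,0.95],[0,0,0,0,0,-0.12,0.95],[0,0,0,0,0,-0.12,0.95],[0,0,0,0,0,-0.12,0.95],[0,0,0,0,0,-0.12,0.95],[0,0,0,0,0,-0.12,0.95],[0,0,0,0,0,-0.12,0.95],[0,0,0,0,0,-0.12,0.95],[0,0,0,0,0,-0.12,0.95],[0,0,0,0,0,-0.12,0.95],[0,0,0,0,0,-0.12,0.95],[0,0,0,0,0,-0.12,0.95],[0,0,0,0,0,-0.12,0.95],[0,0,0,0,0,0,0.95],[0,0,0,0,0,0,0.95]]}}

```text
clock: 45.4
tool_pos: [0.6447, -0.0966, 0.182]
eef_rot: [0.396, 0.918, -0.002, 0.002]
contact_force: [1.2, -5.0, -2.5]
opening: 0.179
finger_force: 20.0
```

```bash
python3 -c "from h import *;st()"
```

```text
t 45.4 q [ 0.19  0.79 -0.22  1.53  0.22  0.84  0.65] p [644.7 -96.6 182. ] yaw -46.65 z [ 0.002 -0.006 -1.   ] F [ 1.2 -5.  -2.5] Mz [-1.05 -0.45 -0.04] op 15.8
```

Call:
{"op": "step_arm", "data": {"series": [[0,2,0,0,0,-0.03,0.95],[0,0,0,0,0,-0.022,0.95],[0,0,0,0,0,0,0.95],[0,0,0,0,0,0,0],[0,0,0,0,0,0,0],[0,0,0,0,0,0,0],[0,0,0,0,0,0,0],[0,0,0,0,0,0,0],[0,0,20,0,0,0,0],[0,0,35,0,0,0,0],[0,0,20,0,0,0,0],[-30,-5,0,0,0,0,0],[-45,-5,0,0,0,0,0],[-45,-5,0,0,0,0,0],[-45,-5,0,0,0,0,0],[-20,0,0,0,0,0,0.5],[0,0,0,0,0,0,0.9]]}}

```text
clock: 47.1
tool_pos: [0.4559, -0.1128, 0.2573]
eef_rot: [0.42, 0.907, -0.002, -0.0]
contact_force: [1.2, -0.2, -0.3]
opening: 0.844
finger_force: 0.0
```

```bash
python3 -c "
from h import *;st()
im,d=snap('top','t10.png');dial(d,im)
cv2.imwrite('pics/c10.png',cv2.resize(im[135:205,305:385],None,fx=8,fy=8,interpolation=cv2.INTER_CUBIC))"
```

```text
t 47.1 q [ 0.31  0.47 -0.25  1.99  0.18  0.7   0.65] p [ 455.9 -112.8  257.3] yaw -49.72 z [-0.003 -0.003 -1.   ] F [ 1.2 -0.2 -0.3] Mz [-0.02 -0.02 -0.04] op 74.3
dial 109 0.20375136874938127 ((0.6432195901870728, -0.09379665553569794), (0.015851931646466255, 0.053186241537332535), 40.2081184387207) [ 0.64234626 -0.09282206] bar ang -49.20805
white 15 [ 0.653  -0.1047  0.204 ]
```

View pics/c10.png

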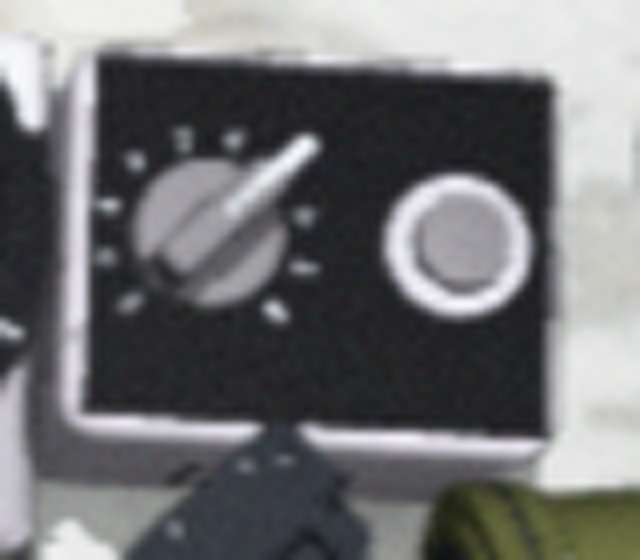

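The pointer stands on the long bar (crop (310,145)). The button is at crop (463,240). Last, I'll shut the fingers and go above the button.

Call:
{"op": "step_arm", "data": {"series": [[10,-5,0,0,0,0,1],[25,-10,0,0,0,0,1],[30,-12,0,0,0,0,1],[30,-12,0,0,0,0,1],[30,-12,0,0,0,0,1],[30,-12,0,0,0,0,1],[20,-6,-10,0,0,0,1],[7,-2,-15,0,0,0,1],[0,0,-15,0,0,0,1],[0,0,-10,0,0,0,1],[0,0,0,0,0,0,1],[0,0,0,0,0,0,1]]}}

```text
clock: 48.35
tool_pos: [0.6412, -0.1832, 0.207]
eef_rot: [0.42, 0.908, -0.001, 0.001]
contact_force: [0.6, -0.0, 0.1]
opening: 0.001
finger_force: 0.0
```

```bash
python3 -c "from h import *;st()"
```

```text
t 48.35 q [ 0.32  0.78 -0.22  1.46  0.2   0.92  0.75] p [ 641.2 -183.2  207. ] yaw -49.65 z [ 0.    -0.003 -1.   ] F [ 0.6 -0.   0.1] Mz [-0.06 -0.   -0.  ] op 0.0
```

Call:
{"op": "step_arm", "data": {"series": [[-2,0,-8,0,0,0,1],[0,0,-8,0,0,0,1],[0,0,-6,0,0,0,1],[0,0,-4,0,0,0,1],[0,0,-3,0,0,0,1],[0,0,-2,0,0,0,1],[0,0,0,0,0,0,1]]}}

```text
clock: 49.05
tool_pos: [0.6391, -0.1835, 0.1811]
eef_rot: [0.42, 0.907, -0.001, 0.002]
contact_force: [-10.8, 1.9, 31.0]
opening: 0.006
finger_force: 15.1
```

31 N at z 0.181 is too soon and too hard. I'll back off and measure the button.

Call:
{"op": "step_arm", "data": {"series": [[0,0,10,0,0,0,1],[0,0,20,0,0,0,1],[0,0,30,0,0,0,1],[-40,0,0,0,0,0,1],[-45,0,0,0,0,0,1],[-45,0,0,0,0,0,1],[-45,0,0,0,0,0,1],[0,0,0,0,0,0,1]]}}

```text
clock: 49.85
tool_pos: [0.4551, -0.1836, 0.2351]
eef_rot: [0.421, 0.907, -0.003, -0.005]
contact_force: [0.6, 0.1, -0.0]
opening: 0.006
finger_force: 0.0
```

```bash
python3 - <<'E'
from h import *
st()
im,d=snap('top','t11.png');C=cloud('top',d);dial(d,im)
u,v=362,165
print((C[v-12:v+13:2,u-12:u+13:2,2]*1000).astype(int))
m=(C[...,2]>.174)&(C[...,2]<.2)&(np.hypot(C[...,0]-.638,C[...,1]+.183)<.04)
print(m.sum(),cv2.minEnclosingCircle(C[m][:,:2].astype(np.float32)),C[m].mean(0))
H,S,V=cv2.split(cv2.cvtColor(im,cv2.COLOR_BGR2HSV))
L=cv2.connectedComponentsWithStats((V[150:182,346:378]>90).astype(np.uint8));print(L[2],L[3]+[346,150])
print(px2plane('top',[(362.4,164.6)],.183))
cv2.imwrite('pics/c11.png',cv2.resize(im[105:210,215:385],None,fx=4.7,fy=4.7,interpolation=cv2.INTER_CUBIC))
E
```

```text
t 49.85 q [ 0.44  0.53 -0.24  1.96  0.2   0.69  0.78] p [ 455.1 -183.6  235.1] yaw -49.81 z [-0.011 -0.002 -1.   ] F [ 0.6  0.1 -0. ] Mz [-0.12  0.    0.03] op 0.6
dial 110 0.20415182587551473 ((0.6432476043701172, -0.09391473978757858), (0.015802636742591858, 0.05368257313966751), 39.97731399536133) [ 0.64222926 -0.09258519] bar ang -49.55198
white 13 [ 0.6542 -0.1059  0.2048]
[[ 163  165  163  157  167  164  166  167  166  163  165  162  159]
 [ 164  164  162  166  163 1329  166  166  162  161  166  162  164]
 [ 166  162  164  168  168  179  173  175  167  162  166  166  165]
 [ 164  165  164  174  176  171  185  185  172  175  167  163  159]
 [ 166  167  170  174  185  188  186  184  187  182  163  169  163]
 [ 165  163  176  179  184  186  190  191  185  191  174  166  163]
 [ 161  164  178  175  187  189  185  185  190  185  178  161  162]
 [ 164  162  178  173  184  187  186  187  185  184  177  164  161]
 [ 163  166  172  172  177  188  185  187  187  175  177  167  157]
 [ 162  164  160  172  176  178  174  176  176  177  166  162  155]
 [ 165  164  166  165  170  180  176  175  172  163  167  167  157]
 [ 166  161  166  166  166  164  165  164  165  164  164  164  155]
 [ 163  168  167  162  161  162  165  165  165  165  161  166  158]]
223 ((0.6360623836517334, -0.18369753658771515), 0.025878457352519035) [ 0.63542548 -0.18190091  0.18188109]
[[  0   0  28  32 611]
 [ 27   0   5  32 136]
 [  7   7  19  18 277]] [[358.27495908 165.41407529]
 [375.35294118 166.11764706]
 [361.81227437 165.38628159]]
[[ 0.63650007 -0.18273734  0.183     ]]
```

View pics/c11.png

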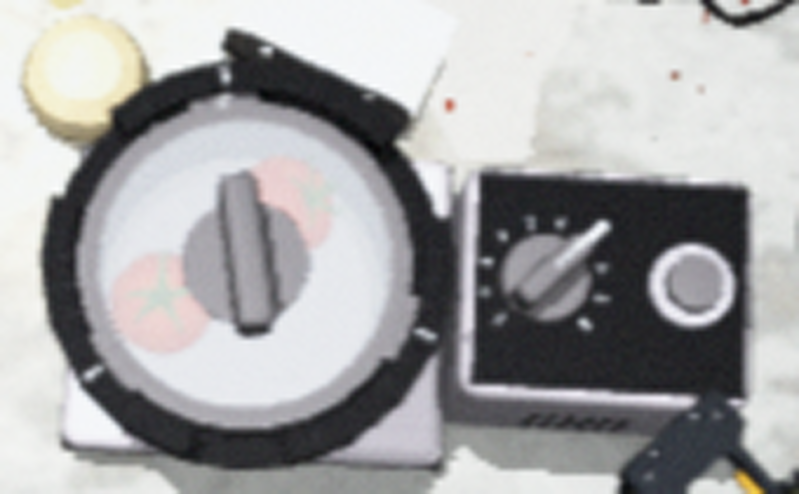

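Lid, dial and tomatoes are unchanged in the picture. The button's top reads ≈0.187, so 0.181 was probably already full travel. I'll repeat gently, centred on it, and watch the force against depth.

Call:
{"op": "step_arm", "data": {"series": [[30,0,0,0.002,-0.01,0,1],[45,0,0,0,0,0,1],[45,0,0,0,0,0,1],[40,0,0,0,0,0,1],[20,0,-10,0,0,0,1],[0,0,-15,0,0,0,1],[0,0,-10,0,0,0,1],[0,0,-8,0,0,0,1],[0,0,0,0,0,0,1]]}}

```text
clock: 50.8
tool_pos: [0.6434, -0.1834, 0.1918]
eef_rot: [0.42, 0.908, 0.002, 0.004]
contact_force: [0.2, 0.6, 0.2]
opening: 0.008
finger_force: 0.0
```

```bash
python3 -c "from h import *;st()"
```

```text
t 50.8 q [ 0.32  0.8  -0.22  1.47  0.2   0.88  0.74] p [ 643.4 -183.4  191.8] yaw -49.67 z [ 0.008 -0.    -1.   ] F [0.2 0.6 0.2] Mz [-0.05  0.06 -0.01] op 0.7
```

Call:
{"op": "step_arm", "data": {"series": [[-6,0,0,0,0.008,0,1],[-1,0,-3,0,0,0,1],[0,0,-3,0,0,0,1],[0,0,0,0,0,0,1]]}}

```text
clock: 51.2
tool_pos: [0.6372, -0.1836, 0.1872]
eef_rot: [0.42, 0.907, 0.0, 0.001]
contact_force: [0.3, -0.6, 1.6]
opening: 0.007
finger_force: 0.8
```

Call:
{"op": "step_arm", "data": {"series": [[0,0,-2,0,0,0,1],[0,0,0,0,0,0,1]]}}

```text
clock: 51.4
tool_pos: [0.6372, -0.1836, 0.1852]
eef_rot: [0.42, 0.907, 0.0, 0.001]
contact_force: [-0.2, -0.7, 2.5]
opening: 0.003
finger_force: 1.3
```

Call:
{"op": "step_arm", "data": {"series": [[0,0,-2,0,0,0,1],[0,0,0,0,0,0,1]]}}

```text
clock: 51.6
tool_pos: [0.6372, -0.1836, 0.1831]
eef_rot: [0.42, 0.908, 0.0, 0.001]
contact_force: [-0.4, -1.1, 4.3]
opening: 0.005
finger_force: 1.9
```

The spring is plain to see: contact at ~0.188, and 4.3 N at 0.183. Pressing to the end, then withdrawing.

Call:
{"op": "step_arm", "data": {"series": [[0,0,-2,0,0,0,1],[0,0,-1.5,0,0,0,1],[0,0,0,0,0,0,1],[0,0,0,0,0,0,1]]}}

```text
clock: 52.0
tool_pos: [0.6373, -0.1837, 0.1814]
eef_rot: [0.42, 0.907, 0.0, 0.002]
contact_force: [-4.3, 0.6, 13.5]
opening: 0.005
finger_force: 6.9
```

Call:
{"op": "step_arm", "data": {"series": [[0,0,10,0,0,0,1],[0,0,30,0,0,0,1],[0,0,40,0,0,0,1],[-30,0,20,0,0,0,1],[-30,0,0,0,0,0,1],[0,0,0,0,0,0,1],[0,0,0,0,0,0,1]]}}

```text
clock: 52.7
tool_pos: [0.5771, -0.1832, 0.2795]
eef_rot: [0.42, 0.908, 0.0, 0.001]
contact_force: [0.5, 0.4, -0.6]
opening: -0.0
finger_force: 0.0
```

```bash
python3 -c "
from h import *;st()
im,d=snap('top','t12.png');dial(d,im)
print(r.finish_job())"
```

```text
t 52.7 q [ 0.37  0.62 -0.24  1.58  0.17  0.96  0.78] p [ 577.1 -183.2  279.5] yaw -49.67 z [ 0.003 -0.    -1.   ] F [ 0.5  0.4 -0.6] Mz [-0.03  0.01  0.03] op -0.0
dial 110 0.20416480943394588 ((0.6429426670074463, -0.09345932304859161), (0.015780622139573097, 0.053202979266643524), 40.26051330566406) [ 0.64214617 -0.09253009] bar ang -49.645267
white 13 [ 0.653  -0.1045  0.2062]
the job is handed in; nothing more can be done
None
```

The job is handed in at about 53 s: both tomatoes are in the bowl, the lid is locked, the dial is on the long bar, and start was pressed last; I pressed it twice, because the first press (31 N at the tool) was unclear.

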